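# Push the paperweights out to the sheet's edges

### The job

A fresh sheet of painting paper lies on the felt with its two bar paperweights left askew near the middle. With the fingertips, gently push the left paperweight out to the sheet's left edge and the right one out to its right edge, so that each lies flat and parallel to that edge with its outer long side level with it and both its ends on the paper. Only push them along the paper: do not grip or lift them, and leave the glass, ink bottle, palette and seal where they stand.

Things in the scene. Friction and masses are not known exactly. Their poses are not given: they have to be found in the camera images.
- sheet: white paper sheet flat on grey felt, fixed: 300 mm deep (its x axis, away from the robot), 380 mm wide (its y axis, to the robot's left), under 1 mm thick; origin at its centre. Left edge at y = +190 mm, right edge at y = -190, foot and head edges at x = -150 and +150. A paperweight whose outer side is level with the edge has its centre 177 mm from the sheet's centre line.
- weight_left: The left (+y) dark wooden bar paperweight, brass end caps, small brass knob (14 mm across, top 35 mm up) mid-top. 180 mm long (its x axis), 26 wide (y), 20 high, 0.25 to 0.5 kg; origin at the centre of its underside. Loose, lies flat on the sheet, slides at a few newtons. Lies nearer the left edge, 55 to 110 mm short of its place, turned up to 14 degrees from it.
- weight_right: The right (-y) dark wooden bar paperweight, brass end caps, small brass knob (14 mm across, top 35 mm up) mid-top. 180 mm long (its x axis), 26 wide (y), 20 high, 0.25 to 0.5 kg; origin at the centre of its underside. Loose, lies flat on the sheet, slides at a few newtons. Lies nearer the right edge, 55 to 110 mm short of its place, turned up to 14 degrees from it.
- glass: empty clear water glass, 72 mm across the rim, 85 mm high, loose, standing off the sheet; origin at the centre of its underside. Leave it alone. The glass, ink bottle and palette stand one to the left of the sheet, one to its right and one beyond its head, in any arrangement.
- ink: black ink bottle with a red cap, 56 mm across, 105 mm high, loose, standing off the sheet; origin at the centre of its underside. Leave it alone.
- palette: white porcelain flower palette, 150 mm across, 15 mm high, with dried colours, loose, off the sheet; origin at the centre of its underside. Leave it alone.
- seal: reddish stone seal, 26 x 26 mm, 60 mm high, loose, standing just beyond the sheet's head edge; origin at the centre of its underside. Leave it alone.
Things that resemble listed ones, but are neither listed nor needed, are in the scene too. What is shaped like the weight_left but blue or green is not meant.

How it is judged:
At the end, for the whole second after the job is handed in: Each paperweight lies flat and at rest on the sheet with its outer long side within 7 mm of its own edge of the sheet, parallel to it within 0.08 rad, both ends on the paper (2 mm grace); the glass, ink bottle, palette and seal stand upright within 12 mm of where they were (y of weight_left in the frame of sheet between 0.17 and 0.184 m and x of weight_left in the frame of sheet between -0.062 and 0.062 m and angle between the x axis of each of weight_left, weight_right and the x axis of sheet, either way round below 0.08 rad and angle between each of weight_left, weight_right's own z axis and vertical below 0.05 rad and height (world z) of each of weight_left, weight_right below 0.004 m and linear speed of each of weight_left, weight_right below 0.01 m/s and y of weight_right in the frame of sheet between -0.184 and -0.17 m and x of weight_right in the frame of sheet between -0.062 and 0.062 m and distance of each of glass, ink, palette, seal from where it was at the start of the episode below 0.012 m and angle between each of glass, ink, palette, seal's own z axis and vertical below 0.1 rad); the robot touches nothing.
It fails at once if a paperweight is lifted or tipped off the paper (height (world z) of any of weight_left, weight_right above 0.006 m or angle between any of weight_left, weight_right's own z axis and vertical above 0.12 rad).
It fails at once if a paperweight is gripped or pushed hard (more than 25 N from the fingers) instead of pushed gently (contact force between the fingers and weight_left above 25 N or contact force between the fingers and weight_right above 25 N).
It fails at once if the glass, ink bottle, palette or seal is moved or tipped (distance of any of glass, ink, palette, seal from where it was at the start of the episode above 0.012 m or angle between any of glass, ink, palette, seal's own z axis and vertical above 0.2 rad).
It also fails if it takes over 54 s, if anything falls off the work surface, if the arm or the gripper's body presses on something with over 40 N, if the wrist force passes 120 N, or if a joint passes its speed limit or range.

### The arm

A 6-joint arm with a two-finger parallel gripper is mounted at the origin on the work surface. World frame = base frame: x ahead of the robot, y to its left, z up, the work surface at z = 0. Lengths are in m, angles in rad, forces in N, time in s.
With the tool pointing down it reaches from about 0.4 to 0.925 m from the base axis. Payload 12.5 kg.
Tool frame: the origin (TCP) lies midway between the tips of the shut fingers; the grasp point (between the pads) lies arm.grasp_offset behind it (arm.grasp_offset is the distance from the TCP to the grasp point, in m); y points along the fingers, x is the direction in which the jaws open and shut, and the axes are right-handed (so a half turn about y gives the same grasp; the last joint's range is limited). The gripper opens to 95 mm and grips with 3 to 60 N. Pads are 20 mm wide; open, the fingers measure 119 mm over their backs; the gripper's body (75 mm by 180 mm) begins 59 mm behind the grasp point.
Start: joints at [-1.263, 0.491, 1.559, -0, 1.092, -0.106], TCP at [0.251, -0.572, 0.215] pointing down, gripper open.
Joint ranges: [-3.1, 3.1], [-0.84, 2.19], [0.05, 2.79], [-1.13, 4.28], [0.06, 2.93], [-2.69, 2.69]. Speed limits (rad/s): [2.22, 2.22, 2.79, 3.14, 3.14, 3.14].

### API

Orientations are given as a unit quaternion [w, x, y, z].
In Python, from rig import arm gives the robot as it stands.
- The arm moves only by the tool drive_tool, never from a script. Its argument "plan" is a list of rows, each a list of 6 numbers: the shift along the world's x, y, z in units of 30 mm (1.0 is 30 mm), then the turn, a rotation vector about the world's x, y, z in units of 8 degrees (1.0 is 8 degrees). A call has 1 to 8 rows; each row is the pose to reach, as a shift and turn from the pose measured when the call began; what a row does not reach only later rows make up. A row lasts 1/8 s, in which the tool goes at most 62.5 mm and 10.7 degrees, less where a joint would pass 70% of its speed; a pose out of reach is approached as far as the arm can. A call with a gripper value outside its range is refused whole. "grip" is the finger opening in mm, from 0 to 95.1, set as the call begins (left out, the last holds). The fingers move at their own pace and stop on an object; the grip force is fixed at half the most. Time passes only in rows, so rows that repeat a pose let the fingers close. It gives the time, the measured TCP pose, the force and the opening at its end, in the units of the state.
- arm.observe(): the state, without advancing time (a new reading comes with each control period).
- arm.grab_frame(name): name is "side" or "top"; returns (picture, depth): 400x640x3 uint8, red, green, blue; 400x640 float32, m along the optical axis (not along the pixel's ray), 0 where there is no reading.
- arm.calibration(name): a dict with "fx", "fy", "cx", "cy" (pixels), "R" (3x3) and "t" (3): a world point X has camera coordinates R X + t. Camera axes: x right, y down, z forward; pixel columns grow to the right and rows downward; lengths in m; the calibration is good to about 2 mm. A picture is of the moment at which its call begins. calibration takes no time and is no camera call.
- arm.job_done(): hands the job in, once; it reports no verdict.
The state is a dict: "time_s": time; "joint_positions": joint angles; "joint_velocities": joint speeds; "joint_efforts": joint torques, N m; "tcp_pos": TCP position; "ee_rot": TCP orientation; "force": force on the tool from outside, world axes, zero at the start; "wrist_torque": the same for the moment, N m; "opening": opening from 0.0 (shut) to 1.0 (fully open).
Only numpy, scipy, OpenCV 4.12 (cv2) and the standard library are available. Lean on these libraries where they do the work, as an engineer would, in place of code of your own. Each camera call takes 0.05 s, during which the arm holds its last target.

## Working session

There is one attempt and no reset: what is moved stays moved. The work goes in short steps, Python scripts to look and compute and a tool call to move; the robot and the scene stay as the last step left them, time stands still between calls to the robot, and variables do not carry over. Pictures are saved under pics/ and viewed, and the job is handed in when it is done.

Besides the shell and the picture viewer there is one more tool, called after "Request:" as name(argument=value, ...) on one line, values as JSON. drive_tool: Moves the arm, as the interface text tells. Its arguments: {"type":"object","properties":{"plan":{"type":"array"},"grip":{"type":"number"}},"required":["plan"]}

```bash
ls; mkdir -p pics; python3 - <<'E'
from rig import arm
import cv2,numpy as np
for n in("top","side"):
    p,d=arm.grab_frame(n); cv2.imwrite(f"pics/{n}0.png",p[:,:,::-1]); np.save(f"{n}0_d.npy",d)
    c=arm.calibration(n); print(n,{k:np.round(v,4).tolist() for k,v in c.items()})
s=arm.observe(); print(s)
E
```

```text
pics
top {'fx': 508.6273, 'fy': 508.6273, 'cx': 319.0427, 'cy': 197.0092, 'R': [[0.0067, -0.9998, 0.0168], [-0.9881, -0.0092, -0.1537], [0.1538, -0.0156, -0.988]], 't': [0.001, 0.6321, 1.3339]}
side {'fx': 508.2089, 'fy': 508.2089, 'cx': 319.6141, 'cy': 205.0813, 'R': [[-0.7003, -0.7135, 0.0203], [-0.4968, 0.4668, -0.7317], [0.5126, -0.5225, -0.6813]], 't': [0.4422, 0.3355, 0.8882]}
{'time_s': 0.1, 'joint_positions': array([-1.26264592e+00,  4.91496669e-01,  1.55940559e+00, -3.21126192e-05,
        1.09171168e+00, -1.05629733e-01]), 'joint_velocities': array([ 0.00013928, -0.00182027, -0.00210469, -0.00031132, -0.00010004,
        0.00098481]), 'joint_efforts': array([ 3.55783872e-03, -6.13622475e+01, -2.58606416e+01,  6.93908427e-02,
        4.70189180e-02, -4.71542626e-05]), 'tcp_pos': array([ 0.25122315, -0.57203833,  0.21411593]), 'ee_rot': array([ 0.59226907, -0.59182827,  0.38691035, -0.38633797]), 'force': array([ 0.7227327 , -0.10315311,  0.27741739]), 'wrist_torque': array([0.01491769, 0.02874254, 0.01708755]), 'opening': 1.0009757248530897}
```

View pics/top0.png

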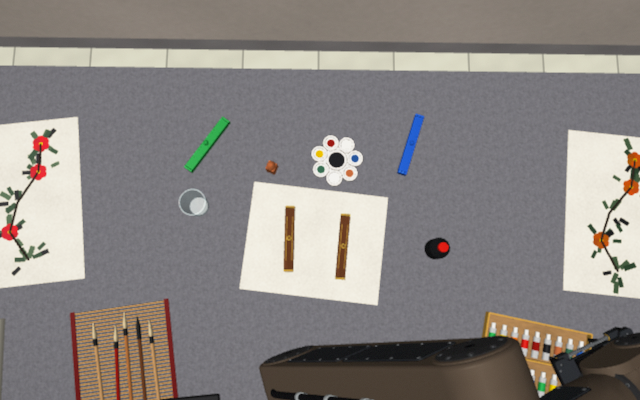

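View pics/side0.png

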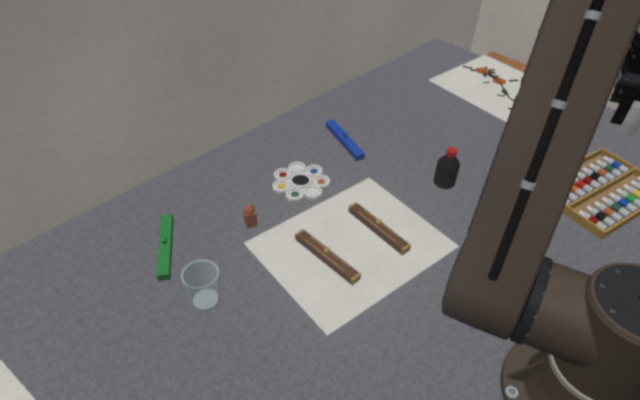

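The top view shows the sheet with corners near (254,182), (387,197), (378,305) and (240,290), and the brown bars at about (289,238) and (343,246). The glass is left of the sheet at (193,203), the ink right of it at (437,248), and the palette and seal are beyond the head. Next I'll measure the poses.

```bash
cat > h.py <<'E'
import cv2,numpy as np
from rig import arm
def ray(n,uv,z):
    c=arm.calibration(n);R=np.array(c["R"]);t=np.array(c["t"])
    uv=np.atleast_2d(uv).astype(float)
    d=np.c_[(uv[:,0]-c["cx"])/c["fx"],(uv[:,1]-c["cy"])/c["fy"],np.ones(len(uv))]@R
    o=-R.T@t
    return o+d*((z-o[2])/d[:,2])[:,None]
def proj(n,X):
    c=arm.calibration(n);q=np.atleast_2d(X)@np.array(c["R"]).T+np.array(c["t"])
    return np.c_[q[:,0]/q[:,2]*c["fx"]+c["cx"],q[:,1]/q[:,2]*c["fy"]+c["cy"]]
def sheet(p,roi):
    # quad of the sheet from white mask
    m=np.zeros(p.shape[:2],np.uint8);x0,x1,y0,y1=roi
    hsv=cv2.cvtColor(p,cv2.COLOR_RGB2HSV)
    w=((hsv[...,2]>170)&(hsv[...,1]<60)).astype(np.uint8)*255
    m[y0:y1,x0:x1]=w[y0:y1,x0:x1]
    cs,_=cv2.findContours(m,cv2.RETR_EXTERNAL,cv2.CHAIN_APPROX_NONE)
    return max(cs,key=cv2.contourArea)
def bars(p,cs):
    hull=cv2.convexHull(cs); m=np.zeros(p.shape[:2],np.uint8); cv2.fillPoly(m,[hull],255)
    m=cv2.erode(m,np.ones((3,3)))
    g=p.max(2); b=((g<165)&(m>0)).astype(np.uint8)*255
    c2,_=cv2.findContours(b,cv2.RETR_EXTERNAL,cv2.CHAIN_APPROX_NONE)
    return [c for c in c2 if cv2.contourArea(c)>200]
E
python3 - <<'E'
from h import *
roi={"top":(225,400,170,320),"side":(235,470,170,335)}
for n in roi:
    p=cv2.imread(f"pics/{n}0.png")[:,:,::-1].copy()
    cs=sheet(p,roi[n]); W=ray(n,cs.reshape(-1,2),0.001)[:,:2].astype(np.float32)
    (c,s,a)=cv2.minAreaRect(W); print(n,"sheet",np.round(c,4),np.round(s,4),a); print(np.round(cv2.boxPoints((c,s,a)),4).tolist())
    for b in bars(p,cs):
        W=ray(n,b.reshape(-1,2),0.02)[:,:2].astype(np.float32)
        r=cv2.minAreaRect(W);print("bar",cv2.boundingRect(b),np.round(r[0],4),np.round(r[1],4),r[2])
print("glass",ray("top",[[193,203],[200,206]],0.0),"ink",ray("top",[[443,247]],.105),ray("top",[[434,249]],.04),"seal",ray("top",[[272,167]],.03),"pal",ray("top",[[336,160]],.01))
E
```

```text
top sheet [0.5133 0.0175] [0.3826 0.3026] 83.69806671142578
[[0.3418999910354614, -0.15610000491142273], [0.6425999999046326, -0.18930000066757202], [0.6845999956130981, 0.19099999964237213], [0.383899986743927, 0.22419999539852142]]
bar (336, 215, 14, 63) [ 0.5018 -0.0593] [0.0252 0.1709] 85.12200927734375
bar (284, 207, 11, 63) [0.523  0.0876] [0.0257 0.17  ] 89.35797882080078
side sheet [0.5129 0.0174] [0.3798 0.2996] 83.72499084472656
[[0.3431999981403351, -0.15489999949932098], [0.640999972820282, -0.18770000338554382], [0.6825000047683716, 0.18979999423027039], [0.3847000002861023, 0.2224999964237213]]
bar (294, 230, 67, 56) [0.5164 0.0939] [0.0371 0.1873] 89.32903289794922
bar (348, 203, 63, 52) [ 0.4964 -0.0524] [0.0398 0.1871] 85.07566833496094
glass [[0.61941906 0.35796328 0.        ]
 [0.61112389 0.33808598 0.        ]] ink [[ 0.49588671 -0.31356437  0.105     ]] [[ 0.49410401 -0.30588905  0.04      ]] seal [[0.71813229 0.13696436 0.03      ]] pal [[ 0.74454584 -0.04185163  0.01      ]]
```

```bash
cat > st.py <<'E'
from h import *
from scipy.spatial.transform import Rotation as Ro
C=np.array([.5131,.0175]);A=-np.radians(6.29)
X=np.array([np.cos(A),np.sin(A)]);Y=np.array([-X[1],X[0]])
def S(p): d=np.asarray(p)[...,:2]-C; return np.stack([d@X,d@Y],-1)
def Wd(x,y): return C+x*X+y*Y
def state():
    s=arm.observe();R=Ro.from_quat(np.roll(s["ee_rot"],-1)).as_matrix()
    yaw=np.degrees(np.arctan2(R[1,0],R[0,0]))
    print("t",round(s["time_s"],2),"tcp",np.round(s["tcp_pos"],4),"sheet",np.round(S(s["tcp_pos"]),4),"yawx",round(yaw,2),"F",np.round(s["force"],2),"q6",round(s["joint_positions"][5],3),"open",round(s["opening"],3))
    return s,R
E
python3 - <<'E'
from st import *
s,R=state();print(np.round(R,3),arm.grasp_offset)
dy=(np.degrees(A)-np.degrees(np.arctan2(R[1,0],R[0,0]))+90)%180-90
print("turn",dy,dy/8,"shift",(np.r_[Wd(0,0),.12]-s["tcp_pos"])/.03)
print("bars",S([[.523,.0876],[.5018,-.0593]]))
p=cv2.imread("pics/top0.png");cv2.imwrite("pics/zoom0.png",cv2.resize(p[165:320,225:405],None,fx=4,fy=3.7,interpolation=cv2.INTER_CUBIC))
E
```

```text
t 0.1 tcp [ 0.2512 -0.572   0.2141] sheet [-0.1957 -0.6147] yawx -66.29 F [ 0.72 -0.1   0.28] q6 -0.106 open 1.001
[[ 0.402 -0.     0.916]
 [-0.916  0.001  0.402]
 [-0.001 -1.     0.   ]] 0.0188
turn 60.00129305566787 7.500161631958484 shift [ 8.72922821 19.6512777  -3.1371976 ]
bars [[ 0.00216019  0.07076266]
 [-0.0028177  -0.07757571]]
```

View pics/zoom0.png

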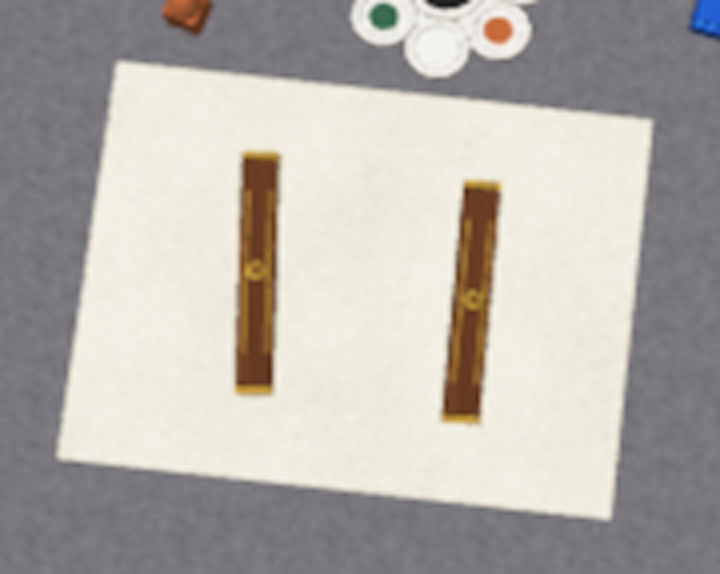

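The zoom shows both bars on the sheet, with knobs at mid-length and the outlines matching the mask fits. In the sheet frame the left bar is at y=+71 mm, turned +5.7°. The right bar is at y=-78 mm, turned +1.4°. I'll bring the open gripper over the middle with its jaws along the sheet's x axis.

Request:
drive_tool(plan=[[0.9,2,0,0,0,0.75],[1.8,4,0,0,0,1.5],[2.6,6,0,0,0,2.3],[3.5,8,0,0,0,3],[4.4,10,0,0,0,3.8],[5.2,12,0,0,0,4.5],[6.2,14,0,0,0,5.3],[7.1,16,0,0,0,6.1]], grip=95)

```text
time_s: 1.1
tcp_pos: [0.4542, -0.1132, 0.2142]
ee_rot: [0.699, -0.699, 0.107, -0.106]
force: [0.7, -0.3, -0.3]
opening: 1.003
```

```bash
python3 - <<'E'
from st import *
s,R=state()
dy=(np.degrees(A)-np.degrees(np.arctan2(R[1,0],R[0,0]))+90)%180-90
print("turn",dy/8,"shift",(np.r_[Wd(0,0),.10]-s["tcp_pos"])/.03)
E
```

```text
t 1.1 tcp [ 0.4542 -0.1132  0.2142] sheet [-0.0442 -0.1364] yawx -17.29 F [ 0.71 -0.34 -0.34] q6 -0.084 open 1.003
turn 1.3752954520348464 shift [ 1.96265153  4.35768015 -3.80606767]
```

Request:
drive_tool(plan=[[0.7,1.5,0,0,0,0.5],[1.3,3,-0.5,0,0,1],[1.96,4.36,-1.2,0,0,1.375],[1.96,4.36,-2.4,0,0,1.375],[1.96,4.36,-3.6,0,0,1.375],[1.96,4.36,-3.8,0,0,1.375],[1.96,4.36,-3.8,0,0,1.375]])

```text
time_s: 1.98
tcp_pos: [0.5132, 0.0175, 0.1006]
ee_rot: [0.706, -0.706, 0.039, -0.039]
force: [-0.5, -0.4, 0.3]
opening: 0.999
```

```bash
python3 - <<'E'
from st import *
s,R=state()
print(R.round(3),"shift",(np.r_[Wd(0,0),.009]-s["tcp_pos"])/.03)
for n in("top","side"):
    p,d=arm.grab_frame(n); cv2.imwrite(f"pics/{n}1.png",p[:,:,::-1])
E
```

```text
t 1.98 tcp [0.5132 0.0175 0.1006] sheet [ 0.0001 -0.    ] yawx -6.3 F [-0.51 -0.37  0.28] q6 0.015 open 0.999
[[ 0.994 -0.001  0.11 ]
 [-0.11   0.     0.994]
 [-0.001 -1.     0.   ]] shift [-4.06429192e-03  9.95002660e-04 -3.05228358e+00]
```

View pics/side1.png

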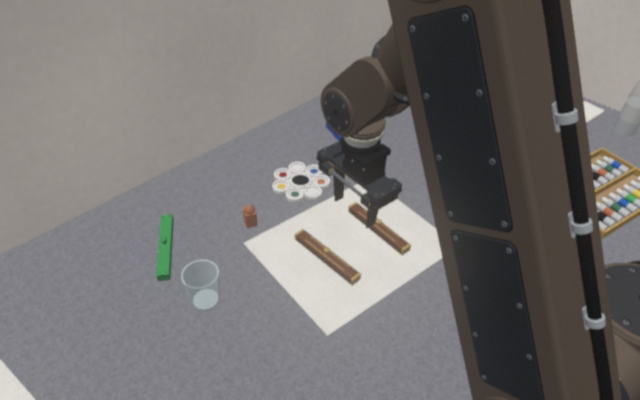

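View pics/top1.png

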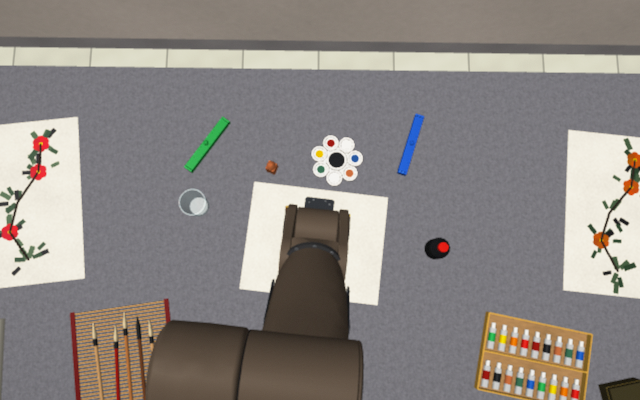

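The side view shows the open fingers above the paper between the bars, at about (340,190) and (372,215), aligned with the bars and clear of the seal and glass. I'll descend now.

Request:
drive_tool(plan=[[0,0,-1,0,0,0],[0,0,-2,0,0,0],[0,0,-2.6,0,0,0],[0,0,-2.9,0,0,0],[0,0,-3.03,0,0,0],[0,0,-3.03,0,0,0]])

```text
time_s: 2.82
tcp_pos: [0.514, 0.0173, 0.011]
ee_rot: [0.706, -0.706, 0.038, -0.04]
force: [-0.5, 0.2, -1.1]
opening: 0.998
```

```bash
python3 - <<'E'
from st import *
s,R=state()
print(Y/.03*.01)
E
```

```text
t 2.83 tcp [0.514  0.0173 0.011 ] sheet [ 0.0009 -0.0001] yawx -6.31 F [-0.5   0.22 -1.09] q6 0.015 open 0.998
[0.03652028 0.3313267 ]
```

Request:
drive_tool(plan=[[0.015,0.13,0,0,0,0],[0.03,0.27,0,0,0,0],[0.045,0.4,0,0,0,0],[0.06,0.53,0,0,0,0],[0.07,0.66,0,0,0,0],[0.085,0.8,0,0,0,0],[0.1,0.93,0,0,0,0],[0.115,1.06,0,0,0,0]])

```text
time_s: 3.82
tcp_pos: [0.5174, 0.0494, 0.011]
ee_rot: [0.706, -0.706, 0.038, -0.04]
force: [1.1, 0.4, 0.1]
opening: 0.995
```

Request:
drive_tool(plan=[[0.01,0.1,0,0,0,0],[0.02,0.2,0,0,0,0],[0.035,0.3,0,0,0,0],[0.045,0.4,0,0,0,0],[0.055,0.5,0,0,0,0],[0.065,0.6,0,0,0,0],[0.075,0.7,0,0,0,0],[0.09,0.8,0,0,0,0]])

```text
time_s: 4.82
tcp_pos: [0.5202, 0.0735, 0.011]
ee_rot: [-0.706, 0.706, -0.038, 0.04]
force: [-1.5, -2.5, -0.1]
opening: 1.001
```

```bash
python3 - <<'E'
from st import *
s,R=state()
p,d=arm.grab_frame("side"); cv2.imwrite("pics/side2.png",p[:,:,::-1])
E
```

```text
t 4.83 tcp [0.5202 0.0735 0.011 ] sheet [0.0009 0.0565] yawx -6.32 F [-1.51 -2.48 -0.1 ] q6 0.125 open 1.001
```

View pics/side2.png

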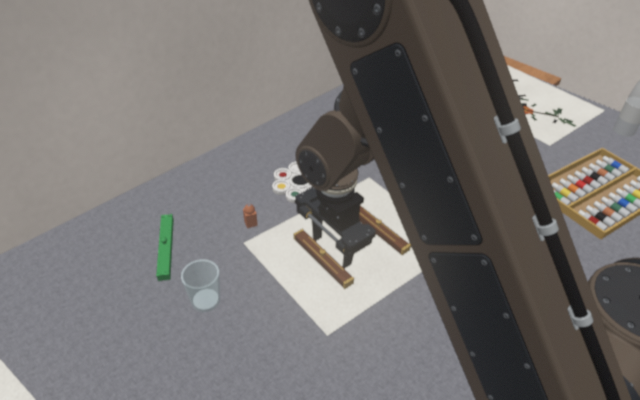

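The left bar is now against the fingers and turning parallel, with its near end at (350,280). The push force is about 2.5 N, so I'll continue.

Request:
drive_tool(plan=[[0.015,0.125,0,0,0,0],[0.028,0.25,0,0,0,0],[0.04,0.375,0,0,0,0],[0.055,0.5,0,0,0,0],[0.07,0.625,0,0,0,0],[0.083,0.75,0,0,0,0],[0.097,0.875,0,0,0,0],[0.11,1.0,0,0,0,0]])

```text
time_s: 5.88
tcp_pos: [0.5235, 0.1041, 0.011]
ee_rot: [0.706, -0.706, 0.038, -0.04]
force: [-1.2, -1.9, 0.6]
opening: 1.003
```

Request:
drive_tool(plan=[[0.015,0.125,0,0,0,0],[0.028,0.25,0,0,0,0],[0.04,0.375,0,0,0,0],[0.055,0.5,0,0,0,0],[0.07,0.625,0,0,0,0],[0.083,0.75,0,0,0,0],[0.097,0.875,0,0,0,0],[0.11,1.0,0,0,0,0]])

```text
time_s: 6.88
tcp_pos: [0.5269, 0.1343, 0.011]
ee_rot: [0.706, -0.706, 0.038, -0.04]
force: [-0.5, -3.0, 0.4]
opening: 1.001
```

Request:
drive_tool(plan=[[0.015,0.125,0,0,0,0],[0.028,0.25,0,0,0,0],[0.04,0.375,0,0,0,0],[0.055,0.5,0,0,0,0],[0.07,0.625,0,0,0,0],[0.083,0.75,0,0,0,0],[0.092,0.83,0,0,0,0],[0.092,0.83,0,0,0,0]])

```text
time_s: 7.88
tcp_pos: [0.5297, 0.1595, 0.011]
ee_rot: [0.706, -0.706, 0.038, -0.04]
force: [0.3, 0.5, -0.5]
opening: 1.0
```

```bash
python3 - <<'E'
from st import *
s,R=state()
for n in("top","side"):
    p,d=arm.grab_frame(n); cv2.imwrite(f"pics/{n}3.png",p[:,:,::-1])
E
```

```text
t 7.88 tcp [0.5297 0.1595 0.011 ] sheet [0.001 0.143] yawx -6.31 F [ 0.26  0.52 -0.48] q6 0.284 open 1.0
```

View pics/side3.png

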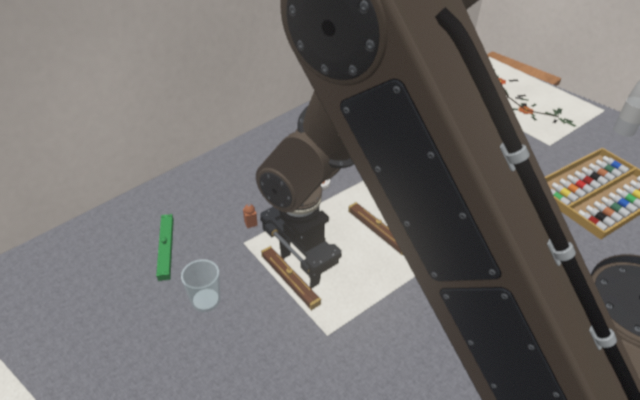

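View pics/top3.png

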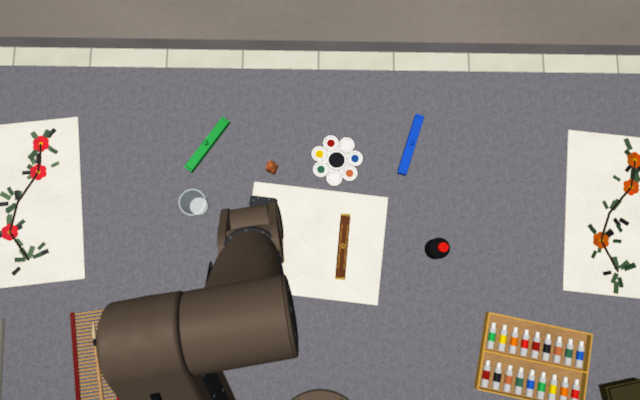

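```bash
python3 - <<'E'
from st import *
for k in("side0","side3"):
    p=cv2.imread(f"pics/{k}.png")
    q=cv2.resize(p[225:330,235:365],None,fx=5,fy=5,interpolation=cv2.INTER_CUBIC)
    cv2.imwrite(f"pics/z_{k}.png",q)
# predicted lines: bar at y=.166 (TCP.143+10+13)
for yy in(.166,):
  for z in(0,.02):
    pts=[np.r_[Wd(x,y),z+.001] for x in(-.09,.09) for y in(yy-.013,yy+.013)]
    print(z,np.round((proj("side",pts)-[235,225])*5).tolist())
E
```

```text
0 [[437.0, 398.0], [386.0, 431.0], [184.0, 131.0], [135.0, 158.0]]
0.02 [[439.0, 368.0], [387.0, 401.0], [182.0, 100.0], [132.0, 127.0]]
```

View pics/z_side3.png

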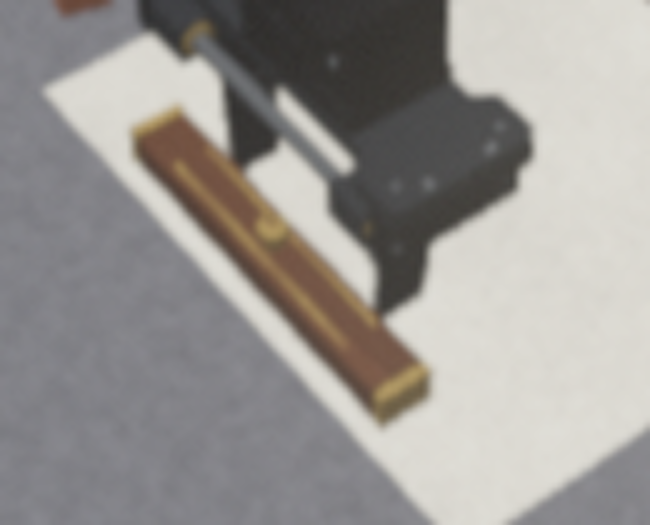

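```bash
python3 - <<'E'
from st import *
f=lambda q:np.array(q)/5+[235,225]
print("bottom outer",S(ray("side",f([[383,423],[135,155]]),.001)))
print("top outer",S(ray("side",f([[377,393],[133,131]]),.021)),"top inner",S(ray("side",f([[430,368],[182,107]]),.021)))
print("edge",S(ray("side",f([[45,92],[440,525]]),.001)),"knob",S(ray("side",f([[272,222]]),.036)))
E
```

```text
bottom outer [[-0.08619635  0.17761218]
 [ 0.09121812  0.1780513 ]]
top outer [[-0.08471614  0.17968279]
 [ 0.08780073  0.17997666]] top inner [[-0.0878905   0.15570135]
 [ 0.08664476  0.15533928]]
edge [[ 0.14668868  0.1894408 ]
 [-0.13684189  0.18888448]] knob [[0.00018715 0.16895229]]
```

The outer side is parallel to the edge to within about 0.1° and roughly 11 mm short. I'll push another 11 mm gently.

Request:
drive_tool(plan=[[0.008,0.075,0,0,0,0],[0.016,0.15,0,0,0,0],[0.024,0.22,0,0,0,0],[0.032,0.29,0,0,0,0],[0.04,0.365,0,0,0,0],[0.04,0.365,0,0,0,0]])

```text
time_s: 8.72
tcp_pos: [0.531, 0.1707, 0.011]
ee_rot: [0.706, -0.706, 0.038, -0.04]
force: [-0.5, 0.7, -0.3]
opening: 1.001
```

```bash
python3 - <<'E'
from st import *
s,R=state()
p,d=arm.grab_frame("side");p=p[:,:,::-1]; cv2.imwrite(f"pics/side4.png",p)
cv2.imwrite(f"pics/z_side4.png",cv2.resize(p[225:330,235:365],None,fx=5,fy=5,interpolation=cv2.INTER_CUBIC))
E
```

```text
t 8.72 tcp [0.531  0.1707 0.011 ] sheet [0.001  0.1542] yawx -6.31 F [-0.48  0.74 -0.35] q6 0.303 open 1.001
```

View pics/z_side4.png

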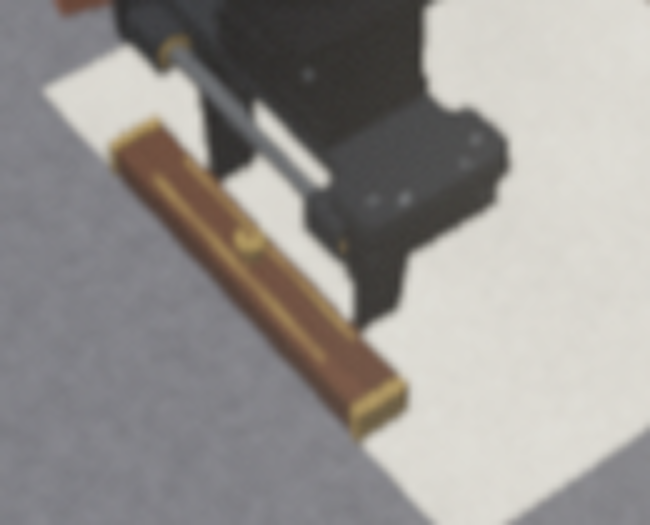

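The outer bottom side now lies on the paper edge: the near corner is at zoom pixel (357,437) and the edge is at x≈360. I'll back off and go for the right bar.

Request:
drive_tool(plan=[[-0.03,-0.3,0,0,0,0],[-0.1,-0.9,0,0,0,0],[-0.2,-1.8,0,0,0,0],[-0.3,-2.7,0,0,0,0],[-0.4,-3.6,0,0,0,0],[-0.5,-4.5,0,0,0,0],[-0.61,-5.3,0,0,0,0],[-0.65,-5.6,0,0,0,0]])

```text
time_s: 9.78
tcp_pos: [0.5111, 0.0008, 0.0111]
ee_rot: [0.706, -0.706, 0.039, -0.04]
force: [0.5, 0.1, -0.3]
opening: 1.0
```

Request:
drive_tool(plan=[[-0.015,-0.125,0,0,0,0],[-0.028,-0.25,0,0,0,0],[-0.04,-0.375,0,0,0,0],[-0.055,-0.5,0,0,0,0],[-0.07,-0.625,0,0,0,0],[-0.083,-0.75,0,0,0,0],[-0.097,-0.875,0,0,0,0],[-0.11,-1.0,0,0,0,0]])

```text
time_s: 10.78
tcp_pos: [0.5077, -0.0295, 0.0111]
ee_rot: [0.706, -0.706, 0.039, -0.041]
force: [-1.0, 0.4, 0.3]
opening: 0.997
```

```bash
python3 - <<'E'
from st import *
s,R=state()
for n in("top","side"):
    p,d=arm.grab_frame(n); cv2.imwrite(f"pics/{n}5.png",p[:,:,::-1])
E
```

```text
t 10.78 tcp [ 0.5077 -0.0295  0.0111] sheet [-0.0002 -0.0473] yawx -6.43 F [-1.02  0.39  0.28] q6 -0.078 open 0.997
```

View pics/side5.png

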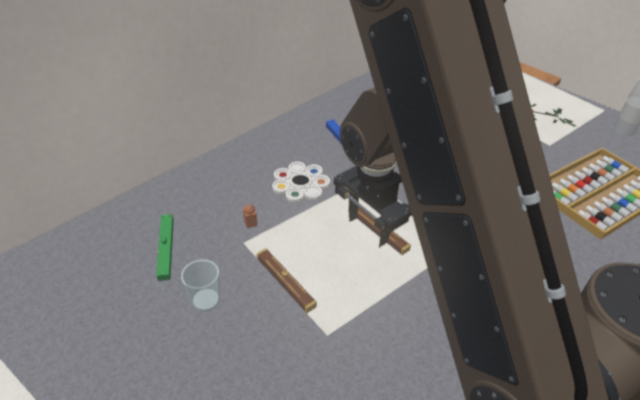

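The left bar stays at the edge, at (285,280), and the fingers are just short of the right bar. I'll push the right bar now.

Request:
drive_tool(plan=[[-0.013,-0.1,0,0,0,0],[-0.025,-0.22,0,0,0,0],[-0.04,-0.34,0,0,0,0],[-0.05,-0.46,0,0,0,0],[-0.065,-0.59,0,0,0,0],[-0.08,-0.72,0,0,0,0],[-0.095,-0.86,0,0,0,0],[-0.11,-1.0,0,0,0,0]])

```text
time_s: 11.88
tcp_pos: [0.5044, -0.0599, 0.0111]
ee_rot: [0.706, -0.706, 0.039, -0.041]
force: [0.2, 2.3, 0.0]
opening: 1.002
```

Request:
drive_tool(plan=[[-0.015,-0.125,0,0,0,0],[-0.028,-0.25,0,0,0,0],[-0.04,-0.375,0,0,0,0],[-0.055,-0.5,0,0,0,0],[-0.07,-0.625,0,0,0,0],[-0.083,-0.75,0,0,0,0],[-0.097,-0.875,0,0,0,0],[-0.11,-1.0,0,0,0,0]])

```text
time_s: 12.88
tcp_pos: [0.5011, -0.0901, 0.0111]
ee_rot: [0.706, -0.706, 0.039, -0.041]
force: [0.2, 1.8, 0.2]
opening: 0.998
```

```bash
python3 - <<'E'
from st import *
s,R=state()
for n in("top","side"):
    p,d=arm.grab_frame(n); cv2.imwrite(f"pics/{n}6.png",p[:,:,::-1])
E
```

```text
t 12.88 tcp [ 0.5011 -0.0901  0.0111] sheet [-0.0002 -0.1083] yawx -6.46 F [0.19 1.84 0.23] q6 -0.198 open 0.998
```

View pics/side6.png

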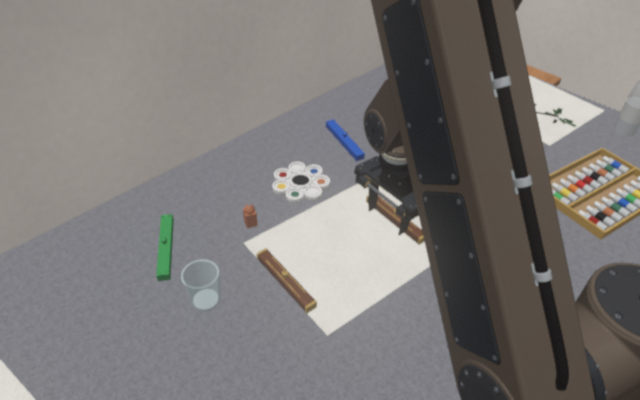

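View pics/top6.png

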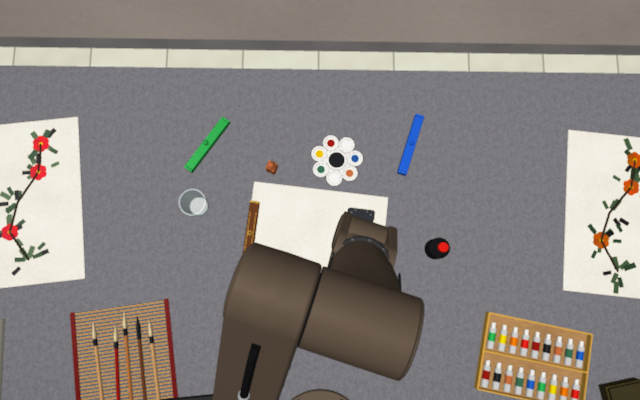

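The right bar is moving squarely with the fingers and the ink bottle at (437,248) is clear. The remaining distance is about 44 mm.

Request:
drive_tool(plan=[[-0.015,-0.125,0,0,0,0],[-0.028,-0.25,0,0,0,0],[-0.04,-0.375,0,0,0,0],[-0.055,-0.5,0,0,0,0],[-0.07,-0.625,0,0,0,0],[-0.083,-0.75,0,0,0,0],[-0.097,-0.875,0,0,0,0],[-0.11,-1.0,0,0,0,0]])

```text
time_s: 13.98
tcp_pos: [0.4977, -0.1206, 0.0111]
ee_rot: [0.706, -0.706, 0.039, -0.041]
force: [-0.1, 1.7, 0.9]
opening: 1.001
```

Request:
drive_tool(plan=[[-0.01,-0.1,0,0,0,0],[-0.02,-0.19,0,0,0,0],[-0.03,-0.28,0,0,0,0],[-0.04,-0.36,0,0,0,0],[-0.048,-0.44,0,0,0,0],[-0.048,-0.44,0,0,0,0]])

```text
time_s: 14.72
tcp_pos: [0.4963, -0.1341, 0.0111]
ee_rot: [0.706, -0.706, 0.039, -0.041]
force: [-0.9, -0.1, -0.1]
opening: 1.0
```

```bash
python3 - <<'E'
from st import *
s,R=state()
E
```

```text
t 14.72 tcp [ 0.4963 -0.1341  0.0111] sheet [-1.000e-04 -1.525e-01] yawx -6.48 F [-0.88 -0.08 -0.14] q6 -0.282 open 1.0
```

Request:
drive_tool(plan=[[0.03,0.3,0,0,0,0],[0.1,0.9,0,0,0,0],[0.2,1.8,0,0,0,0],[0.2,1.8,1,0,0,0],[0.2,1.8,2.5,0,0,0],[0.2,1.8,4.5,0,0,0],[0.2,1.8,6.5,0,0,0],[0.2,1.8,7.5,0,0,0]])

```text
time_s: 15.72
tcp_pos: [0.5028, -0.0789, 0.2393]
ee_rot: [-0.706, 0.706, -0.037, 0.042]
force: [1.3, 0.4, -0.3]
opening: 1.001
```

Request:
drive_tool(plan=[[-0.9,-2,0,0,0,-0.75],[-1.8,-4,0,0,0,-1.5],[-2.6,-6,0,0,0,-2.3],[-3.5,-8,0,0,0,-3],[-4.4,-10,0,0,0,-3.8],[-5.2,-12,0,0,0,-4.5],[-6.2,-14,0,0,0,-5.3],[-7.1,-16,0,0,0,-6.1]])

```text
time_s: 16.73
tcp_pos: [0.2997, -0.5379, 0.2392]
ee_rot: [-0.625, 0.627, -0.327, 0.331]
force: [0.9, -0.8, 0.0]
opening: 0.998
```

```bash
python3 - <<'E'
from st import *
s,R=state()
for n in("top","side"):
    p,d=arm.grab_frame(n); cv2.imwrite(f"pics/{n}7.png",p[:,:,::-1])
    if n=="top": cv2.imwrite("pics/zoom7.png",cv2.resize(p[165:320,225:405,::-1],None,fx=4,fy=3.7,interpolation=cv2.INTER_CUBIC))
    if n=="side": cv2.imwrite("pics/zside7.png",cv2.resize(p[170:330,240:470,::-1],None,fx=3.4,fy=3.4,interpolation=cv2.INTER_CUBIC))
E
```

```text
t 16.73 tcp [ 0.2997 -0.5379  0.2392] sheet [-0.1513 -0.5754] yawx -55.4 F [ 0.91 -0.8   0.04] q6 -0.204 open 0.998
```

View pics/top7.png

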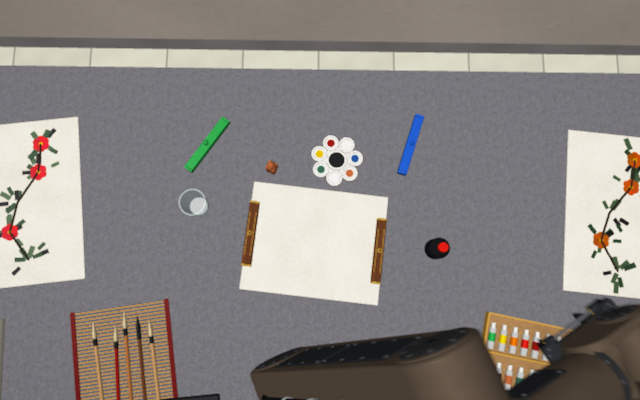

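View pics/zside7.png

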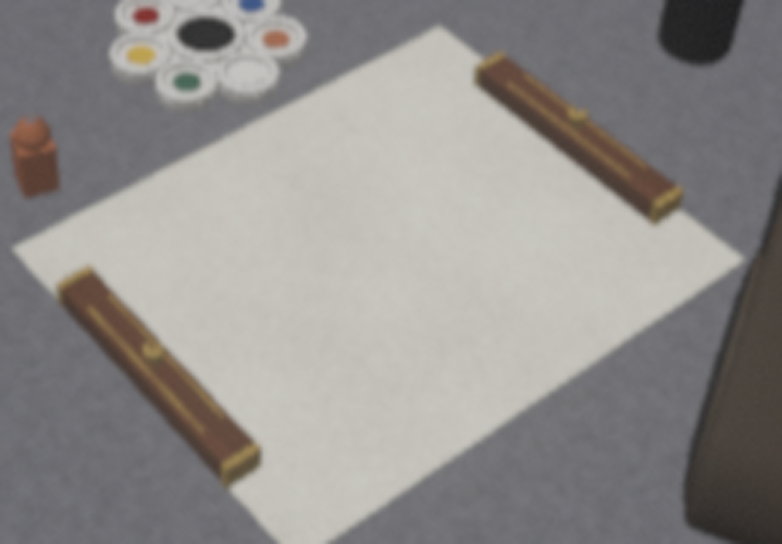

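Both bars sit at their edges in both views, and the glass, ink, palette and seal look unmoved. Now I'll measure them.

```bash
python3 - <<'E'
from st import *
p=cv2.imread("pics/top7.png")[:,:,::-1].copy()
hsv=cv2.cvtColor(p,cv2.COLOR_RGB2HSV)
m=((hsv[...,1]>90)&(hsv[...,2]<200)).astype(np.uint8)*255
m[:190]=0;m[300:]=0;m[:,:232]=0;m[:,395:]=0
cs,_=cv2.findContours(m,cv2.RETR_EXTERNAL,cv2.CHAIN_APPROX_NONE)
for c in cs:
    if cv2.contourArea(c)<200: continue
    W=S(ray("top",c.reshape(-1,2),.021)).astype(np.float32)
    r=cv2.minAreaRect(W); b=cv2.boxPoints(r);print("bar",cv2.boundingRect(c),np.round(r[0],4),np.round(r[1],4),round(r[2],2))
# knobs: brass blob in 2 views by eye (side zoom)
f=lambda q:np.array(q)/3.4+[240,170]
print("knob",S(ray("side",f([[153,349],[577,112]]),.035)))
print("R bottom inner",S(ray("side",f([[655,220],[477,83]]),.001)),"R top",S(ray("side",f([[651,206],[682,187],[475,68],[503,55]]),.021)))
print("L bottom outer",S(ray("side",f([[224,484],[60,298]]),.001)))
print("edges R",S(ray("side",f([[439,25],[743,258]]),.001)))
a=cv2.imread("pics/top0.png").astype(int);d=np.abs(a-p[:,:,::-1]).max(2)
for n,(x0,x1,y0,y1) in dict(glass=(170,215,180,222),ink=(420,458,230,265),pal=(305,368,130,190),seal=(262,282,155,178)).items(): print(n,d[y0:y1,x0:x1].max(),(d[y0:y1,x0:x1]>25).sum())
E
```

```text
bar (371, 219, 16, 65) [-0.0035 -0.1766] [0.1766 0.0258] 0.1
bar (241, 201, 18, 65) [0.0028 0.1779] [0.0254 0.178 ] 89.82
knob [[-0.0006503   0.18058521]
 [-0.00596997 -0.17453453]]
R bottom inner [[-0.09086841 -0.16963381]
 [ 0.08366478 -0.1686663 ]] R top [[-0.09145966 -0.16005931]
 [-0.09185557 -0.1901532 ]
 [ 0.08126808 -0.16165699]
 [ 0.07951948 -0.18793978]]
L bottom outer [[-0.08452697  0.19058678]
 [ 0.09295493  0.18821153]]
edges R [[ 0.14967747 -0.19103753]
 [-0.15012431 -0.19042886]]
glass 4 0
ink 6 0
pal 6 0
seal 5 0
```

View pics/zoom7.png

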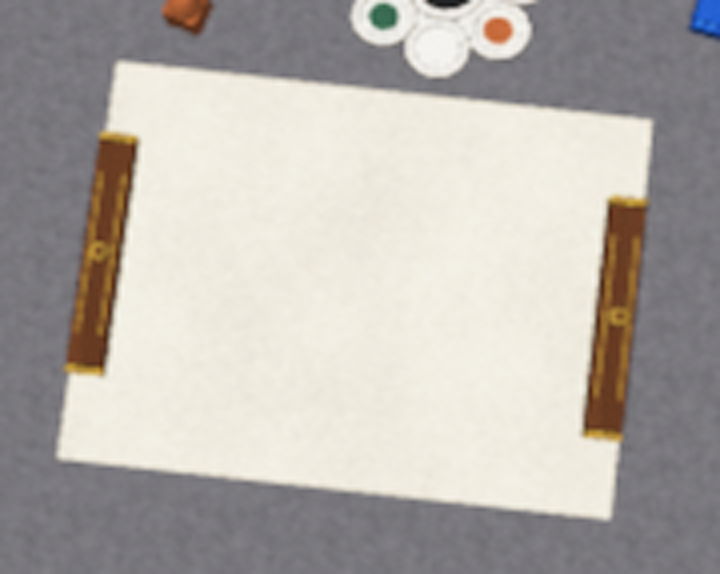

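Both bars are level with their edges and parallel, and the other objects show no pixel change. I'm handing in.

```bash
python3 -c "
from rig import arm
print(arm.job_done())"
```

```text
the job is handed in; nothing more can be done
None
```

Both paperweights now lie along their own edges of the sheet. I pushed each one out sideways with the two open fingertips against its inner side, at 2–4 mm per step (about 30 mm/s or less). The force readings I saw were about 3 N at most. I handed in at about 17 s of the 54 s allowed, and the job-done call gives no verdict.

| Check from the top view, before handing in | Left paperweight | Right paperweight | Allowed |
|---|---|---|---|
| Centre across the sheet (y) | +177.9 mm | −176.6 mm | 170–184 mm from the centre line |
| Centre along the sheet (x) | +3 mm | −4 mm | ±62 mm |
| Turn from parallel | about 0.2° | about 0.1° | 4.6° (0.08 rad) |

- **Side view:** it agreed with the top view to about 2–5 mm, the larger gaps being hand-picked points on the blurred enlargement. The worst of these put the left knob at +180.6 mm and the right bar's inner bottom side about 5 mm further out than the top view does.
- **Other objects:** the top pictures from before and after show no change at the glass, ink bottle, palette or seal.
- **Robot:** the arm was clear of everything at the end.

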